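Put the seam stick away in its rack bay by pushing

TASK

Put the long wooden seam stick away, round nose first: push its ends round to angle it past the steel post, and push it into the empty bay of the plywood rack until its nose is fully home against the end of the bay. Push it along flat on the table, never lifting it, and leave everything else where it is.

Things in the scene. Friction and masses are not known exactly. Their poses are not given: they have to be found in the camera images.
- seam_stick: loose pale hardwood bar lying flat, 260 long x 42 wide x 34 mm high, about 0.2 to 0.4 kg; one end is a half round of 21 mm radius (the nose), the other is square (the tail). Origin: centre of its underside; x runs along it to the nose, z up. It stays put when released; pushed square to its side near one end it turns about a point some 50 mm beyond its middle, and the middle moves along a little
- stick_nose (a point): tip of the stick's round nose, 130 mm from its middle, 17 mm up
- stick_tail (a point): middle of the stick's square tail face, 130 mm from its middle, 17 mm up
- rack: fixed low plywood rack on the table, 30 mm high, no floor, two parallel bays. Origin: on the table, middle of the mouth of the empty bay (the one nearer the robot); x points into that bay, y across it to the robot's side. Empty bay 58 mm wide, 160 mm deep, walls 16 mm thick. From the mouth's wall away from the robot a 12 mm thick flare runs out to x = -41, y = -61 mm
- bay_end (a point): middle of the end wall's face in the empty bay, 160 mm in from the mouth, 17 mm up: where the nose must come. At home the stick sticks out of the bay by 100 mm
- post: fixed round steel post in the table, 24 mm diameter, 65 mm high, just outside the empty bay's mouth (50 to 65 mm before it) on the robot's side of the way in, 46 to 54 mm off the bay's middle line, and so in front of the stick's nose at the start. Origin: its foot
- clapper: bystander, to be left alone: dark wooden tailor's clapper, a block 135 x 46 x 40 mm, lying in the rack's other bay (60 mm wide, on the side of the rack away from the robot). Origin: centre of its underside
- spool: bystander, to be left alone: upright thread spool, 32 mm diameter, 48 mm high. Origin: centre of its underside
- cone: bystander, to be left alone: upright thread cone, 68 mm diameter at the foot, 130 mm high. Origin: centre of its underside
- weight: bystander, to be left alone: round steel pattern weight with a knob, 60 mm diameter, 32 mm high. Origin: centre of its underside
- chalk_tin: bystander, to be left alone: flat metal chalk tin, 75 x 50 x 18 mm. Origin: centre of its underside
- pincushion: bystander, to be left alone: round pincushion with pins, 64 mm diameter, about 55 mm high over the pins. Origin: centre of its underside
- shears: bystander, to be left alone: dressmaking shears lying flat, about 245 mm long, 12 mm high, origin at the pivot screw

How it is judged:
By the outcome, as a careful person would: the job done as asked, in the order asked, and still so for the second after the job is handed in, with the robot touching nothing.
It also fails if it takes over 72 s, if anything falls off the work surface, if the arm or the gripper's body presses on something with over 40 N, if the wrist force passes 120 N, or if a joint passes its speed limit or range.

ROBOT

A 7-joint arm with a two-finger parallel gripper is mounted at the origin on the work surface. World frame = base frame: x ahead of the robot, y to its left, z up, the work surface at z = 0. Lengths are in mm, angles in rad, forces in N, time in s.
With the tool pointing down it reaches from about 400 to 875 mm from the base axis. Payload 19.3 kg.
Tool frame: the origin (TCP) lies midway between the tips of the shut fingers; the grasp point (between the pads) lies grip_depth behind it (grip_depth is the distance from the TCP to the grasp point, in mm); y points along the fingers, x is the direction in which the jaws open and shut, and the axes are right-handed (so a half turn about y gives the same grasp; the last joint's range is limited). The gripper opens to 85 mm and grips with 20 to 120 N. Pads are 22 mm wide; open, the fingers measure 114 mm over their backs; the gripper's body (76 mm by 85 mm) begins 54 mm behind the grasp point. The pads swing forward as they close: fully open they stand 13 mm farther back than shut.
Start: joints at [1.166, 0.521, -0.036, 1.599, 0.021, 1.021, -0.113], TCP at [205.335, -590.299, 231.291] pointing down, gripper open.
Joint ranges: [-2.91, 2.91], [-0.3, 2.13], [-1.5, 1.42], [0.17, 2.43], [-1.26, 4.41], [0.16, 1.93], [-2.52, 2.52]. Speed limits (rad/s): [1.89, 1.89, 2.39, 2.39, 3.01, 3.01, 3.01].

INTERFACE

Orientations are given as a rotation vector (axis times angle).
In Python, from plant import read_state, grab_frame, calibration, finish_job, grip_depth gives the robot as it stands.
- The arm moves only by the shell command python3 -m inch 'ROWS' [FORCE]. ROWS is JSON, a list that holds one entry, the list of rows, each a list of 5 numbers: the shift along the tool's x, y, z in mm, then the turn about the tool's y in rad, then the opening, from -1 (shut) to 1 (fully open), so that 0 is half open. In form: [[[x, y, z, spin, grip], ...]]. A call has 1 to 8 rows; each row shifts and turns the pose as measured when the row begins, along the tool's axes as they then stand; what a row does not reach is not made up. A row lasts 1/10 s, in which the tool goes at most 50 mm and 8.59 degrees, less where a joint would pass 70% of its speed; a pose out of reach is approached as far as the arm can. A call is refused whole if a number of a shift passes 50 or a number of a turn 0.15, either way. A call with a gripper value outside its range is refused whole. The fingers move at their own pace and stop on an object; FORCE is the grip in N (left out, the last holds). Time passes only in rows, so rows that do not move let the fingers close. It gives the time, the measured TCP pose, the force and the opening at its end, in the units of the state.
- read_state(): the state, without advancing time (a new reading comes with each control period).
- grab_frame(name): name is "side" or "top"; returns (picture, depth): 420x560x3 uint8, red, green, blue; 420x560 float32, mm along the optical axis (not along the pixel's ray), 0 where there is no reading.
- calibration(name): a dict with "camera_matrix" (3x3 intrinsics, pixels), "D" ([k1, k2, p1, p2, k3] as OpenCV has them; the pictures are not rectified), "cam_to_world" (4x4, takes a point from camera to world coordinates). Camera axes: x right, y up, looking along -z (the intrinsics and any distortion apply to the point x, -y, -z); pixel columns grow to the right and rows downward; lengths in mm; the calibration is good to about 2 mm. A picture is of the moment at which its call begins. calibration takes no time and is no camera call.
- finish_job(): hands the job in, once; it reports no verdict.
The state is a dict: "t": time; "qpos": joint angles; "joint_vel": joint speeds; "tau": joint torques, N m; "eef_pos": TCP position; "tcp_rot": TCP orientation; "force": force on the tool from outside, world axes, zero at the start; "ft_torque": the same for the moment, N m; "grip_width": opening from 0.0 (shut) to 1.0 (fully open).
Only numpy, scipy, OpenCV 4.12 (cv2) and the standard library are available. Lean on these libraries where they do the work, as an engineer would, in place of code of your own. Each camera call takes 0.05 s, during which the arm holds its last target. There are 200 camera calls.

## Working session

There is one attempt and no reset: what is moved stays moved. The work goes in short steps, Python scripts to look and compute and a shell command to move; the robot and the scene stay as the last step left them, time stands still between calls to the robot, and variables do not carry over. Pictures are saved under pics/ and viewed, about 8 in all and at most 12, crops included, and the job is handed in when it is done.

```bash
ls; mkdir -p pics; python3 - <<'E'
from plant import *
import cv2,numpy as np
s=read_state();print({k:np.round(v,3).tolist() for k,v in s.items()});print(grip_depth)
for n in("top","side"):
    p,d=grab_frame(n);cv2.imwrite(f"pics/{n}0.png",p[:,:,::-1]);np.savez(f"pics/{n}0.npz",p=p,d=d)
    c=calibration(n);print(c)
E
```

```text
pics
{'t': 0.0, 'qpos': [1.166, 0.522, -0.036, 1.6, 0.021, 1.021, -0.113], 'joint_vel': [0.001, -0.0, 0.001, 0.001, -0.0, 0.002, 0.001], 'tau': [0.0, -92.712, 1.98, -36.994, 0.018, 0.008, -0.0], 'eef_pos': [205.187, -589.992, 230.712], 'tcp_rot': [-1.349, 0.96, -0.958], 'force': [-0.266, 0.034, 0.242], 'ft_torque': [-0.051, 0.031, -0.005], 'grip_width': 1.0}
18.700000000000003
{'camera_matrix': array([[523.17452618,   0.        , 280.88581181],
       [  0.        , 523.17452618, 208.983682  ],
       [  0.        ,   0.        ,   1.        ]]), 'D': array([-0.11079844,  0.        ,  0.        ,  0.        ,  0.        ]), 'cam_to_world': array([[ 3.15484253e-03,  9.90157407e-01, -1.39922683e-01,
         4.66204753e+02],
       [-9.99981485e-01,  2.39566102e-03, -5.59382225e-03,
         8.04763621e+01],
       [-5.20355721e-03,  1.39937740e-01,  9.90146632e-01,
         1.26232629e+03],
       [ 0.00000000e+00,  0.00000000e+00,  0.00000000e+00,
         1.00000000e+00]])}
{'camera_matrix': array([[524.1580659 ,   0.        , 278.47195436],
       [  0.        , 524.1580659 , 208.06744281],
       [  0.        ,   0.        ,   1.        ]]), 'D': array([-0.1655512,  0.       ,  0.       ,  0.       ,  0.       ]), 'cam_to_world': array([[-9.69631405e-01,  1.56142377e-01, -1.88240529e-01,
         4.13431000e+02],
       [-2.44298047e-01, -5.82006433e-01,  7.75620382e-01,
         9.56029440e+02],
       [ 1.15500116e-02,  7.98052674e-01,  6.02476993e-01,
         7.27583542e+02],
       [ 0.00000000e+00,  0.00000000e+00,  0.00000000e+00,
         1.00000000e+00]])}
```

View pics/top0.png

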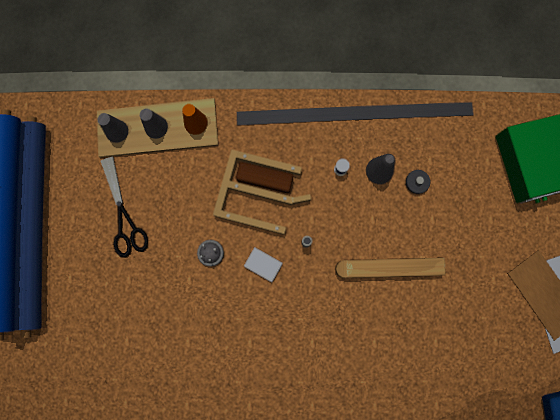

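View pics/side0.png

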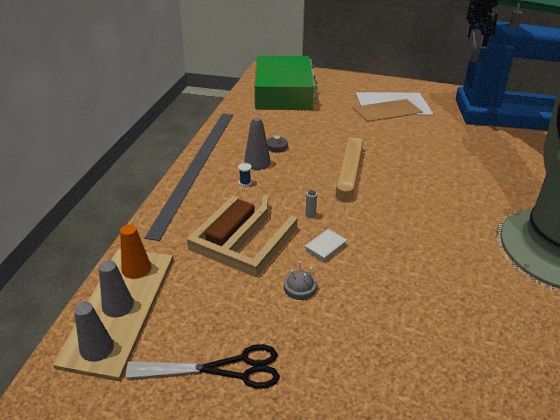

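The top view shows the stick with nose at about (338,268) and tail at (445,267), the post at (307,241), and the empty bay's mouth between (285,230) and (308,199). The bay runs left and slightly up to about (220,205). The side view agrees, and the clapper is in the far bay.

```bash
cat > h.py <<'E'
from plant import *
import cv2,numpy as np
def ray(n,uv,z):
    """pixels -> world points on plane height z"""
    c=calibration(n);T=c["cam_to_world"]
    q=cv2.undistortPoints(np.float64(uv).reshape(-1,1,2),c["camera_matrix"],c["D"])[:,0]
    d=np.c_[q[:,0],-q[:,1],-np.ones(len(q))]@T[:3,:3].T
    return T[:3,3]+d*((z-T[2,3])/d[:,2])[:,None]
def cloud(n,d):
    c=calibration(n);T=c["cam_to_world"]
    v,u=np.mgrid[:420,:560];q=cv2.undistortPoints(np.dstack([u,v]).reshape(-1,1,2).astype(float),c["camera_matrix"],c["D"])[:,0]
    P=np.c_[q[:,0],-q[:,1],-np.ones(len(q))]*d.reshape(-1,1)
    return (P@T[:3,:3].T+T[:3,3]).reshape(420,560,3)
E
python3 - <<'E'
from h import *
z=np.load("pics/top0.npz");p,d=z["p"],z["d"];W=cloud("top",d)
hsv=cv2.cvtColor(p,cv2.COLOR_RGB2HSV)
for n,(u,v) in dict(stick=(390,268),table=(390,320),rackwall=(252,221),post=(307,239),clap=(265,178),flare=(300,199),tin=(264,265)).items(): print(n,W[v,u].round(1),hsv[v,u])
m=((W[...,2]>15)&(d>0)).astype(np.uint8)
m[:140]=0;m[300:]=0;m[:,:200]=0;m[:,460:]=0
n,l,s,c=cv2.connectedComponentsWithStats(m)
for i in range(1,n):
    if s[i,4]>15:
        r=cv2.minAreaRect(np.argwhere(l==i)[:,::-1].astype(np.float32));print(s[i],np.median(W[l==i][:,2]).round(1),W[l==i].max(0).round(0),W[l==i].min(0).round(0))
big=cv2.resize(p[135:295,200:460],None,fx=3,fy=3,interpolation=cv2.INTER_CUBIC)
cs,_=cv2.findContours(cv2.resize(m[135:295,200:460],None,fx=3,fy=3,interpolation=cv2.INTER_NEAREST),cv2.RETR_LIST,cv2.CHAIN_APPROX_NONE)
cv2.drawContours(big,cs,-1,(0,255,255),1)
cv2.imwrite("pics/c1.png",big[:,:,::-1])
E
```

```text
stick [ 500.6 -169.4   31.9] [ 17 145 139]
table [ 377.7 -173.4    1.1] [ 14 158 142]
rackwall [611.6 156.   28.5] [ 18 126 148]
post [565.9  27.2  67. ] [120  12  63]
clap [713.9 125.5  37.3] [ 11 188  72]
flare [664.3  42.   31. ] [ 18 124 150]
tin [508.1 127.3  12.6] [107  15 156]
[ 213  150   98   84 3168] 31.5 [785. 249.  48.] [584.  17.  15.]
[367 154  29  30 653] 75.5 [ 769. -121.  134.] [ 707. -184.   15.]
[336 159  13  15 158] 47.6 [759. -43.  54.] [727. -72.  18.]
[407 170  23  24 393] 18.9 [ 740. -219.   39.] [ 682. -275.   15.]
[301 235  11  12  98] 62.6 [576.  40.  70.] [552.  18.  16.]
[200 239  24  27 456] 29.3 [569. 281.  59.] [507. 225.  15.]
[244 247  38  35 629] 18.2 [551. 175.  28.] [470.  87.  15.]
[ 335  258  110   20 1939] 33.9 [524. -41.  42.] [ 480. -300.   16.]
```

View pics/c1.png

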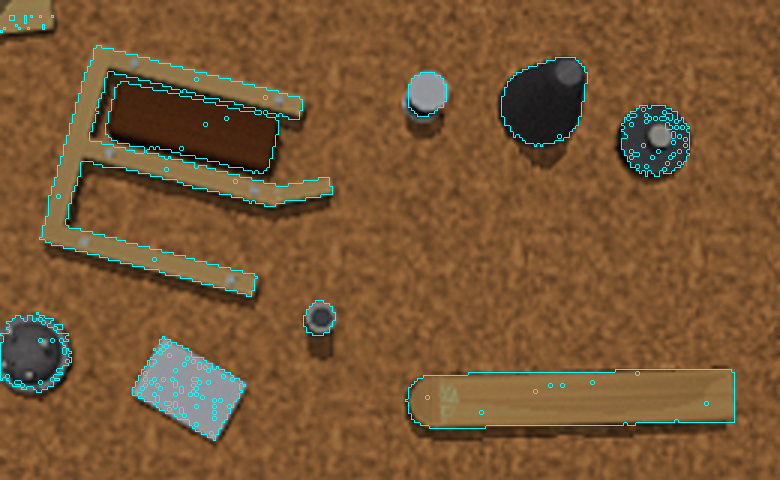

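```bash
cat >> h.py <<'E'
def fitline(P):
    vx,vy,x,y=cv2.fitLine(P.astype(np.float32),cv2.DIST_HUBER,0,.01,.01).ravel();return np.array([x,y]),np.array([vx,vy])
def stick(n="top",p=None,d=None,save=None):
    """stick pose (centre x,y, heading of nose) from height mask, rays on z=34"""
    if p is None:p,d=grab_frame(n)
    W=cloud(n,d);hsv=cv2.cvtColor(p,cv2.COLOR_RGB2HSV)
    return p,W,hsv
E
python3 - <<'E'
from h import *
z=np.load("pics/top0.npz");p,d=z["p"],z["d"];W=cloud("top",d)
def poly(pts): 
    m=np.zeros((420,560),np.uint8);cv2.fillPoly(m,[(np.array(pts)/3+[200,135]).round().astype(int)],1);return m>0
def top(m,lo,hi,z):
    m=m&(W[...,2]>lo)&(W[...,2]<hi);uv=np.argwhere(m)[:,::-1];return ray("top",uv,z)[:,:2]
low=top(poly([(85,220),(235,255),(230,300),(70,260)]),24,38,30)
mid=top(poly([(115,135),(250,175),(245,210),(105,175)]),24,34,30)
end=top(poly([(95,60),(112,65),(75,220),(35,220)]),24,38,30)
fl=top(poly([(285,170),(340,170),(340,205),(285,210)]),24,38,30)
L=[fitline(a) for a in(low,mid,end,fl)]
for c,v in L: print(c.round(1),np.degrees(np.arctan2(v[1],v[0])).round(2))
v=L[0][1]+L[1][1]*np.sign(L[0][1]@L[1][1]);v/=np.linalg.norm(v);v*=np.sign(v[1])
ny=np.array([v[1],-v[0]])*-1; ny*=-np.sign(ny[0])  # towards robot = -x
print("axis",v,"y",ny,"wall sep (expect 74):",(L[0][0]-L[1][0])@ny)
mouthlow=np.sort(low@v)[-1]
a=top(poly([(60,215),(265,265),(265,305),(50,245)]),24,38,30)
print("low wall x range",(a@v).min(),(a@v).max(), "endwall ctr",L[2][0]@v)
x0=L[2][0]@v-168; y0=((L[0][0]+L[1][0])/2)@ny
O=v*x0+ny*y0;print("rack origin",O,"bay end",O+160*v)
q=top(poly([(290,290),(350,290),(350,345),(290,345)]),55,75,65);po=q.mean(0);print("post",po,"in rack",[(po-O)@v,(po-O)@ny])
st=top(poly([(395,360),(750,360),(750,440),(395,440)]),28,40,34)
r=cv2.minAreaRect(st.astype(np.float32));print(r);c,vv=fitline(st);print(c,np.degrees(np.arctan2(vv[1],vv[0])))
b=cv2.boxPoints(r);print(b,[((x-O)@v,(x-O)@ny) for x in b])
E
```

```text
[611.1 157. ] 75.43
[682.9 138.3] 75.45
[704.9 221.2] -16.27
[668.3  36.8] -77.68
axis [0.25135317 0.96789545] y [-0.96789545  0.25135317] wall sep (expect 74): 74.13977
low wall x range 225.08092665628604 388.65391610957994 endwall ctr 391.23776
rack origin [626.28986  68.00096] bay end [666.50635 222.86423]
post [563.61056602  28.70677037] in rack [np.float64(-53.78730703891951), np.float64(50.79027979690219)]
((502.17584228515625, -170.30819702148438), (42.25218963623047, 257.15338134765625), 1.0546318292617798)
[ 502.1749  -169.60527] -88.81967
[[ 478.68677   -42.142124]
 [ 483.41986  -299.25195 ]
 [ 525.6649   -298.47427 ]
 [ 520.9318    -41.36444 ]] [(np.float32(-143.70749), np.float32(115.17955)), (np.float32(-391.37326), np.float32(45.97303)), (np.float32(-380.00208), np.float32(5.279709)), (np.float32(-132.33635), np.float32(74.48622))]
```

```bash
cat >> h.py <<'E'
from scipy.spatial.transform import Rotation as R
V=np.array([.25135,.96790]);N=np.array([-.96790,.25135]);O=np.array([626.3,68.0])
def rk(p): q=np.asarray(p)[:2]-O;return np.array([q@V,q@N])
def wd(x,y): return O+x*V+y*N
def tool():
    s=read_state();return s["t"],np.array(s["eef_pos"]),R.from_rotvec(s["tcp_rot"]).as_matrix()
def delta(target,M=None,pos=None):
    "world shift to target in tool axes"
    t,p,M0=tool();return ((M0 if M is None else M).T@(np.array(target)-(p if pos is None else pos))).round(1)
E
python3 - <<'E'
from h import *
t,p,M=tool();print(M.round(3));print(delta([447,-75,231]))
print("x axis heading deg",np.degrees(np.arctan2(M[1,0],M[0,0])),"z",np.degrees(np.arctan2(M[1,2],M[0,2])))
E
```

```text
[[ 0.329 -0.     0.944]
 [-0.944  0.001  0.329]
 [-0.001 -1.    -0.   ]]
[-4.070e+02  2.000e-01  3.975e+02]
x axis heading deg -70.82033496024536 z 19.17966897905454
```

```bash
python3 -m inch '[[[-34,0,33,0,-1],[-34,0,33,0,-1],[-34,0,33,0,-1],[-34,0,33,0,-1],[-34,0,33,0,-1],[-34,0,33,0,-1],[-34,0,33,0,-1],[-34,0,33,0,-1]]]' 40
python3 -m inch '[[[-34,0,33,0,-1],[-34,0,33,0,-1],[-34,0,33,0,-1],[-34,0,33,0,-1],[0,0,0,0.15,-1],[0,0,0,0.15,-1]]]'
python3 -c "
from h import *
t,p,M=tool();print(t,p,M.round(3).tolist(),delta([447,-75,231]),read_state()['qpos'])"
```

```text
t: 0.9
eef_pos: [366.2, -238.2, 228.2]
tcp_rot: [-1.347, 0.969, -0.963]
force: [1.4, -0.4, 0.7]
grip_width: -0.003
t: 1.5
eef_pos: [451.1, -53.0, 228.1]
tcp_rot: [-1.222, 1.192, -1.186]
force: [-0.1, -1.0, -0.2]
grip_width: -0.0
1.5 [451.14594965 -52.9746082  228.12650343] [[0.028, -0.003, 1.0], [-1.0, 0.003, 0.028], [-0.003, -1.0, -0.003]] [21.9 -2.9 -4.8] [ 0.19774404  0.26505151 -0.25068248  2.02192118  0.08154647  0.86666146
 -1.64066661]
```

```bash
python3 -m inch '[[[0,0,0,-0.15,-1],[0,0,0,-0.15,-1],[0,0,0,-0.15,-1],[0,0,0,-0.15,-1],[0,0,0,-0.15,-1],[0,0,0,-0.15,-1],[0,0,0,-0.15,-1],[0,0,0,-0.15,-1]]]'
python3 -m inch '[[[0,0,0,-0.06,-1],[0,0,0,0,-1]]]'
python3 -c "
from h import *
t,p,M=tool();print(t,p,M.round(3).tolist(),delta([447,-75,12]),read_state()['qpos'])
print('z heading',np.degrees(np.arctan2(M[1,2],M[0,2])), rk(p))"
```

```text
t: 2.3
eef_pos: [450.2, -51.2, 226.9]
tcp_rot: [-1.551, 0.28, -0.27]
force: [0.7, 0.3, -0.3]
grip_width: -0.002
t: 2.5
eef_pos: [449.9, -51.4, 226.5]
tcp_rot: [-1.557, 0.228, -0.217]
force: [-0.1, 0.7, 0.2]
grip_width: -0.002
2.5 [449.86787591 -51.40581249 226.5214088 ] [[0.96, -0.007, 0.28], [-0.28, 0.003, 0.96], [-0.007, -1.0, 0.001]] [  5.4 214.5 -23.7] [ 0.38975846  0.28838785 -0.4875439   2.01496992  0.16840164  0.88361515
 -0.47239186]
z heading 73.7513514281158 [-159.9191003   140.75600194]
```

```bash
python3 -m inch '[[[0,20,-22,-0.03,-1],[0,45,0,0,-1],[0,45,0,0,-1],[0,45,0,0,-1],[0,40,0,0,-1],[0,15,0,0,-1],[0,0,0,0,-1]]]'
python3 -c "
from h import *
t,p,M=tool();print(t,p,delta([447,-75,12]),M.round(3).tolist())
print('z heading',np.degrees(np.arctan2(M[1,2],M[0,2])), rk(p))"
```

```text
t: 3.2
eef_pos: [443.6, -73.2, 10.0]
tcp_rot: [-1.559, 0.214, -0.209]
force: [1.3, -0.0, 1.0]
grip_width: -0.004
3.2 [443.60943516 -73.24003877  10.02810057] [ 3.7 -2.  -0.8] [[0.964, -0.003, 0.266], [-0.266, 0.002, 0.964], [-0.003, -1.0, 0.001]]
z heading 74.54610867356715 [-182.625507    141.32551396]
```

```bash
python3 -m inch '[[[14,0,1,0,-1],[12,0,1,0,-1],[12,0,1,0,-1],[12,0,1,0,-1],[12,0,1,0,-1],[12,0,1,0,-1],[12,0,1,0,-1],[12,0,1,0,-1]]]'
cat >> h.py <<'E'
def look(name=None):
    """stick pose in rack coords from the top view: wood-coloured, 24<z<42, away from rack; rays on z=34"""
    p,d=grab_frame("top");W=cloud("top",d);X=(W[...,:2]-O);xr=X@V;yr=X@N
    hsv=cv2.cvtColor(p,cv2.COLOR_RGB2HSV)
    m=(W[...,2]>24)&(W[...,2]<43)&(hsv[...,0]>8)&(hsv[...,0]<28)&(hsv[...,1]>80)&(xr<200)&(xr>-480)&(yr>-150)&(yr<200)
    m&=~((xr>-48)&((yr<-27)|(yr>27)|(xr>157)))
    n,l,s,c=cv2.connectedComponentsWithStats(m.astype(np.uint8));i=1+s[1:,4].argmax()
    P=ray("top",np.argwhere(l==i)[:,::-1],34)[:,:2]-O;P=np.c_[P@V,P@N].astype(np.float32)
    r=cv2.minAreaRect(P);b=cv2.boxPoints(r)
    e=[b[1]-b[0],b[2]-b[1]];h=max(e,key=np.linalg.norm);L=np.linalg.norm(h);h=h/L;h*=np.sign(h[0])
    c=np.array(r[0]);t,tp,M=tool()
    if name: 
        cv2.drawContours(p,cv2.findContours((l==i).astype(np.uint8),0,1)[0],-1,(0,255,255),1)
        cv2.imwrite(f"pics/{name}.png",cv2.resize(p[130:330,180:460],None,fx=2.8,fy=2.8)[:,:,::-1])
    print("t",round(t,2),"ctr",c.round(1),"th",np.degrees(np.arctan2(h[1],h[0])).round(1),"size",np.round(r[1],1),"nose",(c+h*L/2).round(1),"tail",(c-h*L/2).round(1),
      "xmax",P[:,0].max().round(1),"tcp",rk(tp).round(1),tp[2].round(1),"zhead",(np.degrees(np.arctan2(M[1,2],M[0,2]))-75.44).round(1),"F",np.round(read_state()["force"],1))
E
python3 -c "
from h import *
look('a1')"
```

```text
t: 4.0
eef_pos: [546.2, -93.7, 17.3]
tcp_rot: [-1.558, 0.219, -0.221]
force: [-0.8, -0.1, -0.2]
grip_width: -0.0
t 4.05 ctr [134.  -26.2] th 14.6 size [2.4 0. ] nose [135.1 -25.9] tail [132.8 -26.5] xmax 135.1 tcp [-176.5   34.8] 17.6 zhead -1.5 F [ 0.3 -0.   0.5]
```

View pics/a1.png

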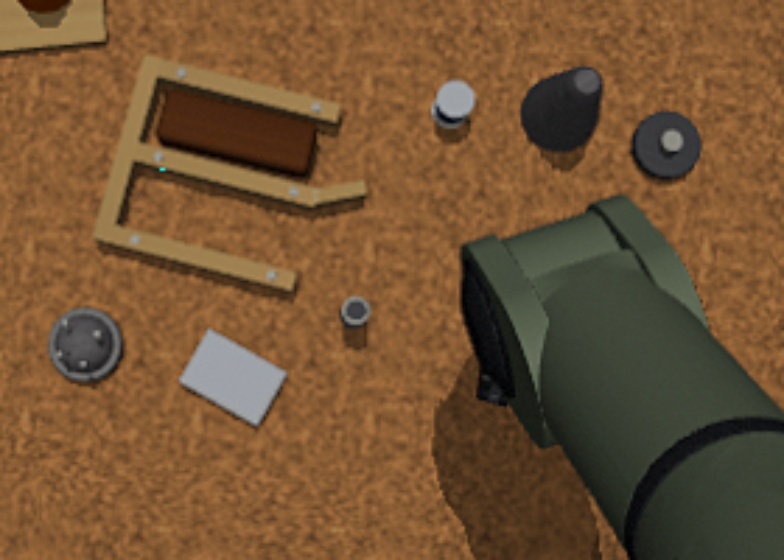

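```bash
python3 -m inch '[[[8,6,1,0.02,-1],[5,1,1,0,-1],[-40,0,0,0,-1],[-40,-20,0,0,-1],[-45,-20,-10,0,-1],[-30,0,-40,0,-1],[0,0,-30,0,-1]]]'
python3 -c "
from h import *
look('a2')"
```

```text
t: 4.75
eef_pos: [388.2, -122.7, 51.0]
tcp_rot: [-1.554, 0.231, -0.241]
force: [0.3, -0.2, -0.4]
grip_width: -0.002
t 4.8 ctr [-265.2   11. ] th -17.1 size [ 44.4 259.5] nose [-141.1  -27.2] tail [-389.2   49.1] xmax -140.5 tcp [-248.7  181.2] 51.1 zhead -2.9 F [-3.3 -6.8 -0.5]
```

View pics/a2.png

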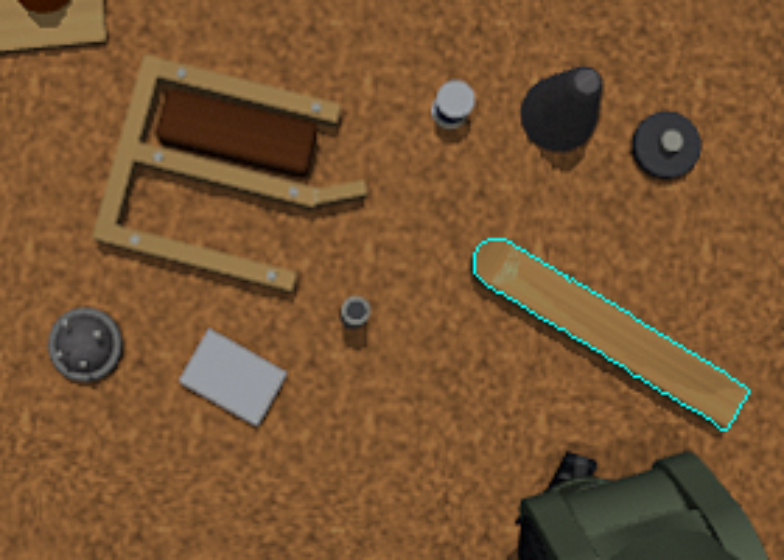

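```bash
python3 -m inch '[[[3,0,-40,-0.05,-1],[3,0,-40,0,-1],[3,0,-38,0,-1],[20,20,0,0,-1],[28,20,0,0,-1],[12,2,0,0,-1],[0,0,0,0,-1]]]'
python3 -c "
from h import *
t,p,M=tool();print(t,rk(p),p,delta(np.r_[wd(-372,110),12]),np.degrees(np.arctan2(M[1,2],M[0,2]))-75.44)"
```

```text
t: 5.5
eef_pos: [426.1, -267.3, 9.4]
tcp_rot: [-1.562, 0.196, -0.214]
force: [-0.5, -0.8, 0.2]
grip_width: 0.002
5.5 [-374.82479962  109.55350398] [ 426.05239841 -267.2542256     9.35863781] [-0.4 -2.6  2.8] -0.40892117354918867
```

```bash
python3 -m inch '[[[14,1,0,0,-1],[10,1,-1,0,-1],[9,1,-1,0,-1],[8,1,-1,0,-1],[8,1,-1,0,-1],[8,1,-1,0,-1],[8,1,-1,0,-1],[6,1,0,0,-1]]]'
python3 -m inch '[[[-30,0,0,0,-1],[-40,-10,0,0,-1],[-40,-20,0,0,-1],[-20,-10,-30,0,-1],[0,0,-10,0,-1]]]'
python3 -c "
from h import *
look('a3')"
```

```text
t: 6.3
eef_pos: [494.5, -292.3, 2.5]
tcp_rot: [-1.562, 0.198, -0.213]
force: [-1.0, 0.4, 0.7]
grip_width: -0.002
t: 6.8
eef_pos: [356.9, -295.2, 41.0]
tcp_rot: [-1.561, 0.194, -0.211]
force: [-0.1, -0.8, 0.7]
grip_width: -0.001
t 6.85 ctr [-263.9   -4.9] th -3.6 size [ 43.5 259.6] nose [-134.3  -13. ] tail [-393.4    3.2] xmax -134.1 tcp [-419.5  168.2] 40.7 zhead -0.2 F [-1.2 -2.4  1.4]
```

```bash
python3 -m inch '[[[40,0,-8,0,-0.58],[40,0,-3,0,-0.58],[40,0,0,0,-0.58],[35,12,0,0,-0.58],[10,15,0,0.063,-0.58],[0,5,0,0,-0.58],[0,0,0,0,-0.58]]]'
python3 -c "
from h import *
look('a4')
print(read_state()['grip_width'],delta(np.r_[wd(-393,3),10]))"
```

```text
t: 7.55
eef_pos: [526.5, -348.0, 7.4]
tcp_rot: [-1.553, 0.242, -0.264]
force: [0.3, -0.4, -0.3]
grip_width: 0.206
t 7.6 ctr [-264.1   -5.4] th -3.9 size [ 43.8 258.5] nose [-135.2  -14.2] tail [-393.1    3.4] xmax -134.7 tcp [-427.7   -7.9] 7.7 zhead -3.9 F [ 0.7 -0.2  0.1]
0.2152063714549507 [-13.2  -2.3  33.9]
```

View pics/a4.png

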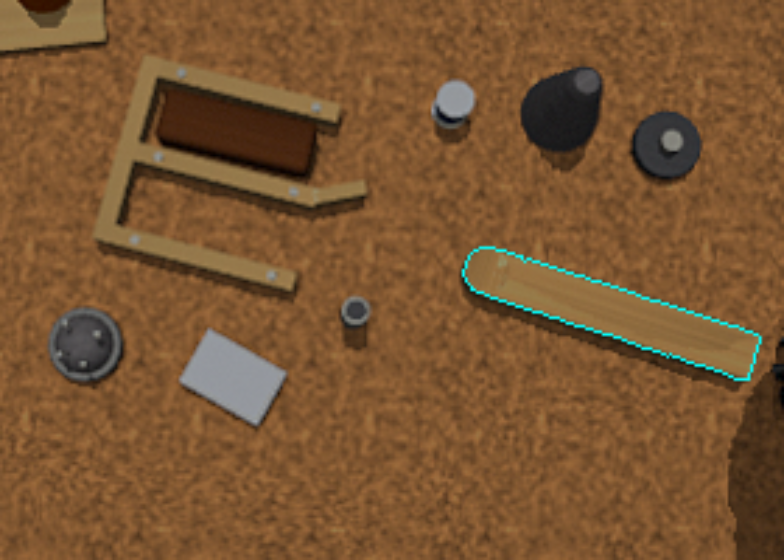

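```bash
python3 -m inch '[[[-13,0,0,0,-0.58],[-1,0,15,0,-0.58],[-1,0,10,0,-0.58],[-1,0,12,0,-0.58],[-1,0,12,-0.01,-0.58],[-1,0,12,-0.01,-0.58],[-0.5,0,12,-0.01,-0.58]]]'
python3 -c "
from h import *
look('a5')"
```

```text
t: 8.3
eef_pos: [531.0, -269.4, 10.4]
tcp_rot: [-1.558, 0.214, -0.239]
force: [-0.8, -0.6, 0.2]
grip_width: 0.211
t 8.35 ctr [-209.8   -4.8] th -4.1 size [ 43.6 262.2] nose [-79.1 -14.2] tail [-340.6    4.6] xmax -79.1 tcp [-347.8    7.2] 10.4 zhead -1.8 F [ 1.4  4.5 -0.2]
```

```bash
python3 -m inch '[[[0,0,-5,0,-0.58],[7,0,0,-0.03,-0.58],[0,0,12,-0.03,-0.58],[0,0,12,0,-0.58],[0,0,12,0,-0.58],[0,0,10,0,-0.58]]]'
python3 -c "
from h import *
look('a6')"
```

```text
t: 8.95
eef_pos: [548.9, -228.1, 10.7]
tcp_rot: [-1.563, 0.162, -0.188]
force: [-0.1, -0.6, 0.2]
grip_width: 0.212
t 9.0 ctr [-163.5   -0.6] th -2.5 size [ 43.  260.4] nose [-33.5  -6.3] tail [-293.6    5.1] xmax -33.3 tcp [-303.8    0.4] 10.7 zhead 1.9 F [2.  3.4 0. ]
```

View pics/a6.png

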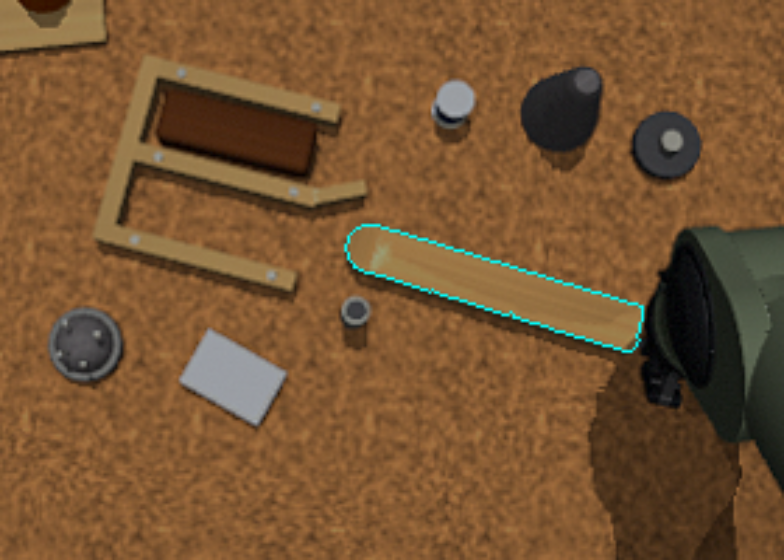

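The stick passes the post at (355,312) with clearance on its robot side, and its nose at (348,248) is just outside the mouth. I'll keep pushing.

```bash
python3 -m inch '[[[0,0,14,0,-0.58],[0,0,12,0,-0.58],[0,0,12,0.01,-0.58],[0,0,12,0.02,-0.58],[0,0,12,0,-0.58],[0,0,12,0,-0.58]]]'
python3 -c "
from h import *
look('a7')"
```

```text
t: 9.6
eef_pos: [567.1, -149.2, 10.8]
tcp_rot: [-1.56, 0.186, -0.211]
force: [-0.4, -0.9, -0.9]
grip_width: 0.211
t 9.65 ctr [-83.5   7.2] th 0.0 size [258.8  42.9] nose [45.9  7.3] tail [-212.9    7.2] xmax 45.9 tcp [-222.2    2.7] 10.9 zhead 0.2 F [0.6 3.7 0.5]
```

```bash
python3 -m inch '[[[0,0,-4,0,-0.58],[-7,0,0,0.015,-0.58],[0,0,14,0,-0.58],[0,0,12,0,-0.58],[0,0,12,0,-0.58],[0,0,12,0,-0.58],[0,0,12,0,-0.58],[0,0,12,0,-0.58]]]'
python3 -c "
from h import *
look('a8')"
```

```text
t: 10.45
eef_pos: [579.4, -73.9, 11.0]
tcp_rot: [-1.558, 0.199, -0.224]
force: [0.3, -0.4, -1.1]
grip_width: 0.209
t 10.5 ctr [0.5 3.5] th -0.7 size [ 43.  243.4] nose [122.2   2. ] tail [-121.2    5. ] xmax 122.2 tcp [-146.3    9.7] 11.1 zhead -0.8 F [0.5 3.3 0.7]
```

View pics/a8.png

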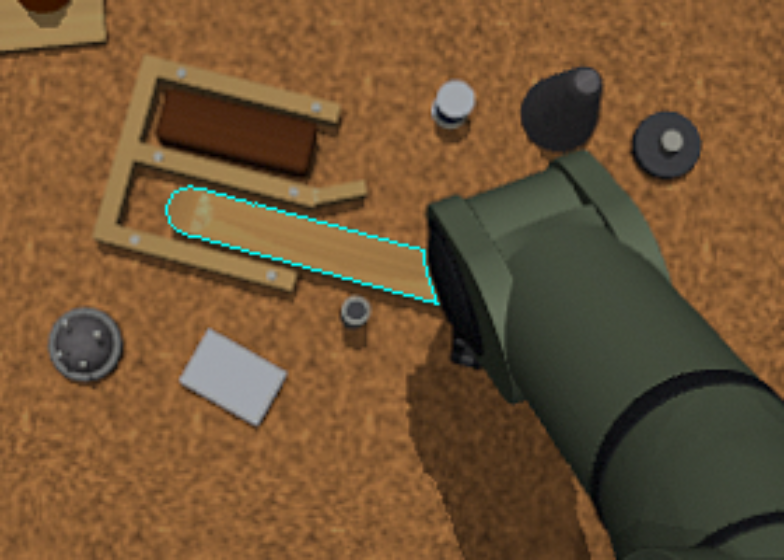

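The stick is inside the bay, nose at (168,210), about 38 mm from the end wall. The last stretch I'll push slowly, watching the force.

```bash
python3 -m inch '[[[0,0,10,0,-0.58],[0,0,9,0,-0.58],[0,0,8,0,-0.58],[0,0,4,0,-0.58],[0,0,3,0,-0.58]]]'
python3 -c "
from h import *
look('a9')"
```

```text
t: 11.0
eef_pos: [589.7, -35.9, 11.2]
tcp_rot: [-1.558, 0.197, -0.222]
force: [-6.2, -22.9, 6.1]
grip_width: 0.211
t 11.05 ctr [43.5  3.8] th -0.7 size [ 43.  226.6] nose [156.8   2.3] tail [-69.8   5.2] xmax 156.8 tcp [-110.1    9.2] 11.2 zhead -0.8 F [-0.4 -0.9 -0.1]
```

```bash
python3 -m inch '[[[0,0,2,0,-0.58]]]'; python3 -m inch '[[[0,0,2,0,-0.58]]]'; python3 -m inch '[[[0,0,1,0,-0.58]]]'
python3 -c "
from h import *
t,p,M=tool();print(t,rk(p),read_state()['force'])"
```

```text
t: 11.15
eef_pos: [589.7, -36.1, 11.2]
tcp_rot: [-1.561, 0.2, -0.223]
force: [-5.0, -14.0, 6.6]
grip_width: 0.207
t: 11.25
eef_pos: [589.7, -36.1, 11.2]
tcp_rot: [-1.563, 0.202, -0.223]
force: [-4.0, -10.1, 4.8]
grip_width: 0.209
t: 11.35
eef_pos: [589.7, -36.3, 11.3]
tcp_rot: [-1.564, 0.203, -0.224]
force: [-2.0, -0.9, 1.2]
grip_width: 0.214
11.35 [-110.12545349    9.20128446] [-1.989149   -0.91814101  1.17466444]
```

```bash
python3 -m inch '[[[0,0,-10,0,-0.58],[0,0,-30,0,-0.58],[0,-30,-30,0,-0.58],[0,-45,-20,0,-0.58],[-20,-45,0,0,-0.58],[-45,-10,0,0,-0.58],[-45,0,0,0,-0.58],[-45,0,0,0,-0.58]]]'
python3 -m inch '[[[-25,0,-40,0,-0.58],[0,0,-45,0,-0.58],[0,0,0,0,-0.58],[0,0,0,0,-0.58]]]'
python3 - <<'E'
from h import *
p,d=grab_frame("top");W=cloud("top",d)
m=((W[...,2]>26)&(W[...,2]<45)).astype(np.uint8)
z=np.load("pics/top0.npz")
big=np.vstack([cv2.resize(q[140:280,195:440],None,fx=3,fy=2.1*0+2.1) for q in (p,)])
big=cv2.resize(p[140:280,200:440],None,fx=3.3,fy=3.3,interpolation=cv2.INTER_CUBIC)
cv2.imwrite("pics/f.png",big[:,:,::-1])
# stick top inside rack: z>32.2 px along y in [-20,25]
X=W[...,:2]-O;xr=X@V;yr=X@N
uv=np.argwhere((W[...,2]>25)&(W[...,2]<45)&(yr>-25)&(yr<26)&(xr<155)&(xr>-130))[:,::-1]
P=ray("top",uv,34)[:,:2]-O;P=np.c_[P@V,P@N];print("tail x",P[:,0].min(),"y at tail",P[P[:,0]<-60][:,1].mean(),"tcp",rk(tool()[1]),read_state()["force"])
# bystanders: moved pixels vs start
df=np.abs(p.astype(int)-z["p"].astype(int)).max(2)>40
n,l,s,c=cv2.connectedComponentsWithStats(df.astype(np.uint8));print([x.tolist() for x in s[1:] if x[4]>12])
E
```

```text
t: 12.15
eef_pos: [411.6, -87.5, 142.9]
tcp_rot: [-1.562, 0.203, -0.231]
force: [1.2, 0.7, -0.3]
grip_width: 0.207
t: 12.55
eef_pos: [356.9, -164.9, 143.4]
tcp_rot: [-1.564, 0.203, -0.231]
force: [0.9, 0.3, 0.3]
grip_width: 0.208
tail x -97.5190540998886 y at tail 5.136534428448541 tcp [-293.1193106   202.14193795] [ 0.41393619 -0.79493387 -0.34203246]
[[224, 194, 5, 12, 29], [232, 196, 9, 13, 66], [246, 197, 12, 5, 26], [274, 204, 6, 5, 13], [226, 208, 102, 32, 343], [244, 208, 9, 3, 17], [319, 226, 8, 7, 20], [347, 263, 6, 13, 30], [335, 265, 108, 17, 452], [355, 271, 6, 4, 13], [367, 307, 144, 113, 10972]]
```

View pics/f.png

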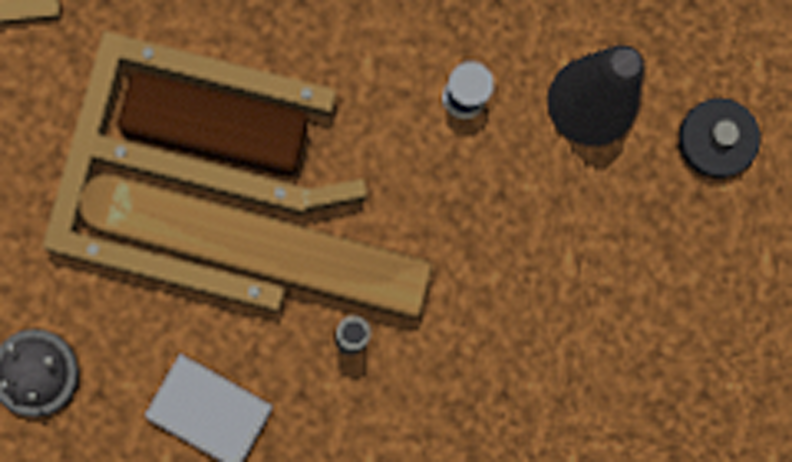

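The final picture shows the nose touching the end wall at (80,200), the tail at about (425,290), and the bystanders in place. Nothing changed in the picture apart from the stick and the arm.

```bash
python3 -c "
from plant import *
print(finish_job())"
```

```text
the job is handed in; nothing more can be done
None
```

The stick is in the empty bay, round nose first, with its nose against the end wall. I handed the job in at about 12.6 s.

I pushed the nose side round, then the tail side, to line the stick up clear of the post. Then I pushed the square tail with the half-open fingers, correcting the angle on the way. The stick was never gripped or lifted.

**Last checks:**
- **Seating:** the stick stopped hard at a push of about 24 N. Three further light pushes (up to about 16 N) moved it no further. With the arm withdrawn, the tail measured about 97.5 mm out of the mouth against the 100 mm expected, which is within the measuring error of 2 to 3 mm. The last picture shows the nose touching the end wall.
- **Position in the bay:** it lies about 4 to 5 mm to the robot's side of the bay's middle line and about 0.7° off straight, inside the 8 mm of clearance each side.
- **Everything else:** comparing the top view with the first one showed changes only at the stick and the arm. The robot was clear of everything when I handed in.

**Measurement that failed:** my automatic stick finder got no reading while the arm covered the stick, so I backed off and looked again. Its last nose reading (156.8 mm) was cut off by the mask, so I did not use it.

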